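# Click a test cartridge into the bench reader and start it

### The arm

A 6-joint arm with a two-finger parallel gripper is mounted at the origin on the work surface. World frame = base frame: x ahead of the robot, y to its left, z up, the work surface at z = 0. Lengths are in mm, angles in rad, forces in N, time in s.
With the tool pointing down it reaches from about 350 to 775 mm from the base axis. Payload 7.3 kg.
Tool frame: the origin (TCP) lies at the very end of the fingers, on their centre line; the grasp point (between the pads) lies 19 mm behind it; z points along the fingers, y is the line along which they close (so a half turn about z gives the same grasp; the last joint's range is limited). The gripper opens to 92 mm and grips with 3 to 60 N. Pads are 19 mm wide; open, the fingers measure 130 mm over their backs; the gripper's body (75 mm by 190 mm) begins 47 mm behind the grasp point.
Start: joints at [-1.421, 0.342, 1.524, -0, 1.275, -0.146], TCP at [153.063, -502.212, 226.741] pointing down, gripper open.
Joint ranges: [-2.53, 2.53], [-0.77, 2.02], [0.04, 2.7], [-1, 4.14], [0.28, 2.66], [-3.11, 3.11]. Speed limits (rad/s): [2.57, 2.57, 3.14, 3.14, 3.14, 3.14].

### API

Orientations are given as [roll, pitch, yaw] about the fixed x, y, z axes, in that order (R = Rz(yaw) Ry(pitch) Rx(roll)).
In Python, from plant import bot gives the robot as it stands.
- The arm moves only by the tool apply_moves, never from a script. Its argument "motion" is text: rows parted by semicolons, each of 4 numbers parted by spaces: the shift along the tool's x, y, z in m, then the turn about the tool's z in degrees. A call has 1 to 8 rows; each row shifts and turns the commanded pose from where the row before left it, along the tool's axes as they then stand; what a row does not reach is not made up. A row lasts 1/8 s, in which the tool goes at most 62.5 mm and 10.7 degrees, less where a joint would pass 70% of its speed; a pose out of reach is approached as far as the arm can. A call with a gripper value outside its range is refused whole. "fingers" is the opening, from -1 (shut) to 1 (fully open), set as the call begins (left out, the last holds). The fingers move at their own pace and stop on an object; the grip force is fixed at half the most. Time passes only in rows, so rows that do not move let the fingers close. It gives the time, the measured TCP pose, the force, the opening and the grip force at its end, in the units of the state.
- bot.get_obs(): the state, without advancing time (a new reading comes with each control period).
- bot.capture(name): name is "scene" or "top" or "wrist"; returns a dict with "img" (420x560x3 uint8, blue, green, red), "range_z" (420x560 float32, mm along the optical axis (not along the pixel's ray), 0 where there is no reading), "fx", "fy", "cx", "cy" (pixels), "world_from_camera" (4x4, takes a point from camera to world coordinates); the wrist camera has in their place "mount" (4x4, takes a point from camera to tool coordinates, whose origin is the TCP and whose axes are the flange's). Camera axes: x right, y down, z forward; pixel columns grow to the right and rows downward; lengths in mm; the calibration is good to about 2 mm. The wrist camera is an equidistant fisheye: a pixel r from the principal point sees the ray r / f radians off the axis. A picture is of the moment at which its call begins: read the wrist's pose just before it.
- bot.close_job(): hands the job in; it is judged then, once.
Trained networks look in a picture, given as the dict that the camera call returned (one of the last four; its "shot" number tells which), for a name from the list of things; names that differ only in an ending like _2 or _b are one class to them, and where a whole thing is asked for, a point or a joint stands for the part that bears it (a point fixed in the world has none). Each returns a list of dicts, best first, with "p" (0 to 1); they miss things now and then, are a little off and sometimes report something else, mostly with a low value. They report only what shows in the picture. A call takes as long as a camera call. They do not tell look-alikes from the thing itself.
- bot.cut_out(picture, thing): "pixels" (420x560 bool, what is visible of it) and "point" ([column, row] in pixels, amid what is visible of it).
The state is a dict: "time": time; "joint_positions": joint angles; "dq": joint speeds; "tau": joint torques, N m; "tool_pos": TCP position; "tcp_rot": TCP orientation; "contact_force": force on the tool from outside, world axes, zero at the start; "moment": the same for the moment, N m; "grip_width": finger opening in mm; "finger_force": force on a finger pad.
Only numpy, scipy, OpenCV 4.12 (cv2) and the standard library are available. Lean on these libraries where they do the work, as an engineer would, in place of code of your own. Each camera call takes 0.05 s, during which the arm holds its last target. There are 200 camera calls.

### The job

Take the orange-capped test cartridge out of the rack and push it upright down into the reader's well, gently and by feel, until it clicks past the sprung side ball, and on until it is felt to press firmly into the rubber pad on the floor (8 N is plenty); then let go of it, held fully home, and press the green start key all the way down. Never force the cartridge (25 N can crack it), leave the two grey-capped cartridges in the rack, and do not disturb the other things on the bench.

Things in the scene. Friction and masses are not known exactly. Their poses are not given: they have to be found in the camera images.
- cartridge: Orange-capped test cartridge, loose, about 60 g, white, 16 mm (x) by 30 mm (y), 120 mm tall, z up, top 24 mm orange; origin: centre of its underside. Both narrow faces (+y, -y) alike, from below: a foot 8 mm high with edges rounded to 4 mm, a notch 5 mm deep from 8 to 20 mm above the underside, then plain. Works either way round (half a turn about z). Starts standing in one of the rack's three pockets.
- grey_cart_1: A grey-capped cartridge of the same shape and origin as the orange one, in another pocket of the rack. To be left there.
- grey_cart_2: The second grey-capped cartridge, same shape, in the remaining pocket. To be left there.
- rack: Fixed teal rack, 46 mm (x) by 170 mm (y) by 34 mm high; origin centre of its underside. Three pockets 20 by 34 mm in a row along its y at -50, 0 and +50 mm; their floors lie 6 mm above the bench. The cartridges stand in them with their axes along the rack's.
- reader: Fixed white reader, casing 150 mm (x) by 180 mm (y) by 78 mm high, teal trim; origin centre of its underside. On top: the well with a teal funnel mouth, and the green start key. The key's centre is 40 mm in -x and 80 mm in -y from the well's axis.
- well_mouth (a point): Centre of the well's mouth, at the funnel's top rim, 86 mm above the bench; axes as the reader's. Vertical well, 18 mm (x) by 32 mm (y) inside; the funnel widens 5 mm to each side over its top 8 mm. The floor, a firm rubber pad, lies 54 to 74 mm below the mouth: the seat, which carries floor and ball, is set differently on every unit, and its height cannot be seen or read.
- ball (a joint): Low-friction sprung steel ball (8 mm radius) in the well's -y wall, 4 mm proud, centre 12 mm above the floor. Travel into the wall, m: 0 out, 0.002 to 0.003 with the foot riding over it, 0 again when clicked into the notch. The foot meets it 15 to 17 mm above the floor: the push down rises to 4 to 10 N, falls after the crest at 8 mm, even pulls down (click), then the floor stops it.
- pad (a joint): Black rubber pad that is the well's floor, 17 by 31 mm. Travel down, m: 0 free, 0.001 at about 4 N, 0.002 (hard stop) at about 8 N. Pressing it about 1.5 mm makes sure that the cartridge is home; it springs back when the cartridge is let go.
- contact_pin (a joint): Small brass pin, 6 mm wide, in the middle of the well's floor, lightly sprung (0.3 N), 3 mm proud. Travel down, m: 0 up (no cartridge home), about 0.003 when the cartridge stands fully home on the floor.
- start_key (a joint): Travel of the green start key, m: 0 up, 0.006 fully down; springs back; fully down takes about 4.5 N.
- start_key_top (a point): Centre of the top face of the green start key, a round 26 mm button, 18 mm above the casing's top at rest, in a black ring of 42 mm diameter and 12 mm height.
- reagent: Amber bottle, loose, 48 mm diameter, 110 mm tall; origin centre of its underside. Bystander.
- beaker: Glass beaker, loose, 66 mm diameter, 80 mm tall; origin centre of its underside. Bystander.
- tip_box: Blue pipette tip box, loose, 120 (x) by 85 (y) by about 55 mm; origin centre of its underside. Bystander.
- test_cassette_1: White flat test cassette lying on the bench, 70 (x) by 24 (y) by 6 mm; origin centre of its underside. Bystander.
- test_cassette_2: A second white flat test cassette, same shape. Bystander.
Mind the look-alikes: they are no part of the job. Of the things that look like the reader, take the one that is farthest from the robot's base at the start. Leave any blue look-alike of the cartridge alone.

How it is judged (in metres and radians):
On the way, in this order (a step that is already met when the one before it is completed fails the run):
1. the orange-capped cartridge has clicked fully home in the well and is pressed at least 1 mm into the rubber pad on its floor (value of joint ball below 0.001 m and value of joint contact_pin above 0.0015 m and horizontal distance between cartridge and well_mouth below 0.004 m and angle between cartridge's own z axis and vertical below 0.08 rad and value of joint pad above 0.001 m), for 0.1 s.
2. the gripper has let go of the cartridge, which stays home, and the start key is pressed down at least 4.5 mm (value of joint ball below 0.001 m and value of joint contact_pin above 0.0015 m and horizontal distance between cartridge and well_mouth below 0.004 m and angle between cartridge's own z axis and vertical below 0.08 rad and contact force between the fingers and cartridge below 0.1 N and value of joint start_key above 0.0045 m), for 0.05 s.
At the end, for the whole second after the job is handed in: Orange-capped cartridge upright (0.08 rad) and at rest in the well, within 4 mm of its axis, contact pin pressed over 1.5 mm, ball snapped out (within 1 mm) into its notch; start key pressed and back up; grey-capped cartridges within 15 mm of their starts (value of joint ball below 0.001 m and value of joint contact_pin above 0.0015 m and horizontal distance between cartridge and well_mouth below 0.004 m and angle between cartridge's own z axis and vertical below 0.08 rad and linear speed of cartridge below 0.01 m/s and value of joint start_key below 0.002 m and distance of each of grey_cart_1, grey_cart_2 from where it was at the start of the episode below 0.015 m); the robot touches nothing.
It fails at once if the cartridge is pressed against the reader with more than 25 N (contact force between cartridge and reader above 25 N).
It fails at once if a grey-capped cartridge is lifted or knocked out of place (distance of any of grey_cart_1, grey_cart_2 from where it was at the start of the episode above 0.02 m).
It fails at once if a bystander on the bench is moved more than 30 mm (distance of any of reagent, beaker, tip_box, test_cassette_1, test_cassette_2 from where it was at the start of the episode above 0.03 m).
It also fails if it takes over 69 s, if anything falls off the work surface, if the arm or the gripper's body presses on something with over 40 N, if the wrist force passes 120 N, or if a joint passes its speed limit or range.

## Working session

There is one attempt and no reset: what is moved stays moved. The work goes in short steps, Python scripts to look and compute and a tool call to move; the robot and the scene stay as the last step left them, time stands still between calls to the robot, and variables do not carry over. Pictures are saved under pics/ and viewed, at most 10 in all, crops included, and the job is handed in when it is done.

Besides the shell and the picture viewer there is one more tool, called after "Request:" by a JSON object that holds its "fn" and its "kwargs". apply_moves: Moves the arm, as the interface text tells. Its arguments: {"type":"object","properties":{"motion":{"type":"string"},"fingers":{"type":"number"}},"required":["motion"]}

```bash
ls; mkdir -p pics; python3 - <<'E'
from plant import bot
import cv2,numpy as np
s=bot.get_obs();print({k:np.round(v,3) for k,v in s.items()})
a=bot.capture("top");b=bot.capture("scene")
np.savez('top.npz',**{k:v for k,v in a.items()});np.savez('scene.npz',**b)
cv2.imwrite('pics/top.png',a['img']);cv2.imwrite('pics/scene.png',b['img'])
def w(p,u,v,z):return (p['world_from_camera']@[(u-p['cx'])*z/p['fx'],(v-p['cy'])*z/p['fy'],z,1])[:3]
for n in['cartridge','grey_cart_1','rack','reader','start_key_top']:
  for q,p in(('top',a),('scene',b)):
    for d in bot.cut_out(p,n):
      m=d['pixels'];vv,uu=np.nonzero(m&(p['range_z']>0))
      P=np.array([w(p,u,v,p['range_z'][v,u]) for u,v in zip(uu,vv)])
      if len(P)==0: continue
      print(q,n,round(d['p'],2),np.round(d['point']),len(P),np.percentile(P,[3,50,97],axis=0).round(0).tolist())
E
```

```text
pics
{'time': np.float64(0.0), 'joint_positions': array([-1.421,  0.343,  1.525, -0.   ,  1.275, -0.146]), 'dq': array([-0.001,  0.001,  0.001, -0.   ,  0.001, -0.001]), 'tau': array([-1.0000e-03, -4.3125e+01, -2.4422e+01,  7.2000e-02,  5.6000e-02,
       -0.0000e+00]), 'tool_pos': array([ 152.991, -501.771,  226.049]), 'tcp_rot': array([-3.14 , -0.   ,  0.296]), 'contact_force': array([-0.161,  0.235,  0.121]), 'moment': array([ 0.014, -0.065, -0.005]), 'finger_force': np.float64(0.0), 'grip_width': np.float64(91.501)}
top cartridge 0.68 [143. 206.] 264 [[514.0, 339.0, 5.0], [528.0, 346.0, 90.0], [541.0, 358.0, 124.0]]
top cartridge 0.54 [185. 206.] 120 [[524.0, 225.0, 55.0], [531.0, 234.0, 124.0], [540.0, 251.0, 130.0]]
scene cartridge 0.86 [309. 180.] 273 [[527.0, 222.0, 32.0], [542.0, 229.0, 85.0], [549.0, 250.0, 127.0]]
scene cartridge 0.57 [322. 161.] 308 [[518.0, 337.0, 6.0], [535.0, 343.0, 68.0], [548.0, 353.0, 120.0]]
scene cartridge 0.45 [217. 294.] 85 [[504.0, -255.0, 91.0], [515.0, -245.0, 98.0], [525.0, -234.0, 101.0]]
top grey_cart_1 0.49 [226. 219.] 176 [[496.0, 128.0,
[... 1007 characters left out ...]
0, -272.0, 32.0], [524.0, -181.0, 79.0], [601.0, -93.0, 91.0]]
scene reader 0.77 [125. 296.] 5786 [[211.0, -415.0, 5.0], [305.0, -332.0, 76.0], [385.0, -217.0, 89.0]]
scene reader 0.66 [218. 240.] 147 [[351.0, -49.0, 2.0], [383.0, -32.0, 5.0], [412.0, -14.0, 9.0]]
scene reader 0.61 [239. 295.] 5294 [[457.0, -288.0, 7.0], [540.0, -214.0, 77.0], [616.0, -102.0, 89.0]]
top start_key_top 0.61 [447. 317.] 112 [[268.0, -377.0, 92.0], [281.0, -365.0, 101.0], [291.0, -356.0, 105.0]]
top start_key_top 0.43 [392. 215.] 76 [[499.0, -251.0, 96.0], [509.0, -240.0, 101.0], [518.0, -230.0, 105.0]]
scene start_key_top 0.46 [218. 291.] 76 [[505.0, -254.0, 94.0], [516.0, -246.0, 99.0], [524.0, -235.0, 101.0]]
```

View pics/top.png

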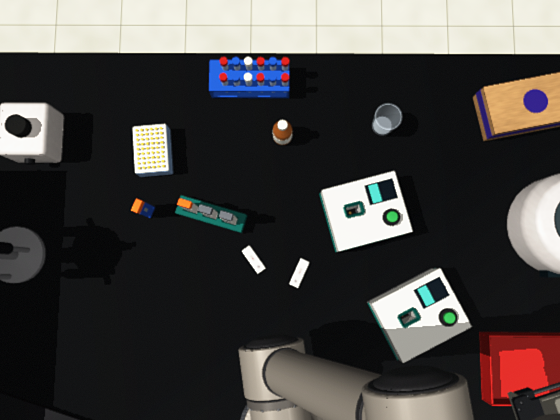

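View pics/scene.png

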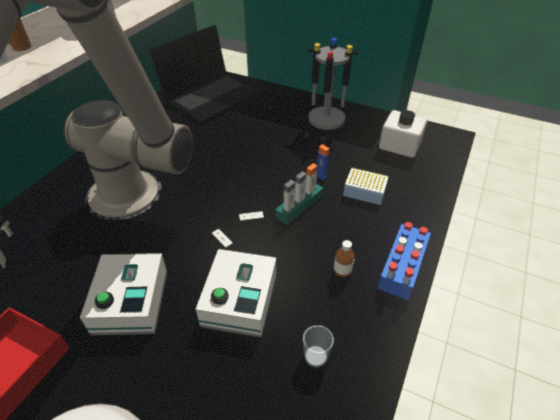

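Top view: the orange-capped white cartridge is at the rack's left end (185,203), and the blue look-alike is outside it at (143,208). The farther reader is at (363,212), with its well at (353,210) and key at (392,217). The scene view agrees: orange cap at (312,170), reader at (239,290).

```bash
cat > h.py <<'E'
from plant import bot
import numpy as np, cv2
from scipy.spatial.transform import Rotation as Ro
def cloud(p):
    v,u=np.mgrid[:420,:560]; z=p['range_z'].astype(float)
    P=np.stack([(u-p['cx'])*z/p['fx'],(v-p['cy'])*z/p['fy'],z,np.ones_like(z)],-1)@p['world_from_camera'].T
    P[z<=0]=np.nan; return P[...,:3]
def pix(p,uv,z):  # pixel -> world on plane z
    T=p['world_from_camera']; d=T[:3,:3]@[(uv[0]-p['cx'])/p['fx'],(uv[1]-p['cy'])/p['fy'],1]
    return T[:3,3]+d*(z-T[2,3])/d[2]
def go(xyz,yaw=None):  # shift in tool axes (m), turn deg
    s=bot.get_obs(); R=Ro.from_euler('xyz',s['tcp_rot']).as_matrix()
    print('t',round(float(s['time']),2),'pos',np.round(s['tool_pos'],1),'rot',np.round(s['tcp_rot'],4),'F',np.round(s['contact_force'],1))
    print(' shift',np.round(R.T@(np.array(xyz)-s['tool_pos'])/1000,4), 'turn',None if yaw is None else round(np.degrees(s['tcp_rot'][2]-yaw),1))
E
python3 - <<'E'
from h import *
a=dict(np.load('top.npz'))
P=cloud(a);img=a['img'].astype(int);b,g,r=img[...,0],img[...,1],img[...,2]
Z=P[...,2]
def inbox(x0,x1,y0,y1,z0,z1):return (P[...,0]>x0)&(P[...,0]<x1)&(P[...,1]>y0)&(P[...,1]<y1)&(Z>z0)&(Z<z1)
m=inbox(420,630,-300,-70,68,86)
R=cv2.minAreaRect(P[m][:,:2].astype(np.float32));print('reader top',R)
k=(g>120)&(r<100)&(b<110)&inbox(470,560,-280,-200,85,110);print('key',P[k].mean(0),k.sum())
w=inbox(480,580,-200,-110,84,95)&(b<170);
print('rim',w.sum(),cv2.minAreaRect(P[w][:,:2].astype(np.float32)))
print('well px',pix(a,(353.5,210),86))
t=(r>150)&(b<90)&(g>60)&inbox(480,570,200,290,110,140);print('orange',P[t].mean(0),t.sum(),cv2.minAreaRect(P[t][:,:2].astype(np.float32)))
for c in [(531,234),(518,188),(503,142)]:
  q=inbox(c[0]-30,c[0]+30,c[1]-22,c[1]+22,119,135);print(P[q].mean(0),q.sum(),cv2.minAreaRect(P[q][:,:2].astype(np.float32)))
go((450,-250,300));go((530,234,260),1.274)
E
```

```text
reader top ((526.356689453125, -185.89813232421875), (151.01625061035156, 181.80117797851562), 15.291398048400879)
key [ 510.51467376 -241.65022355   99.92788799] 94
rim 82 ((533.9942626953125, -165.54852294921875), (41.464805603027344, 76.15826416015625), 31.71347999572754)
well px [ 525.95003073 -154.5158997    86.        ]
orange [534.58466701 239.46650199 126.09218916] 92 ((534.5958251953125, 239.93649291992188), (30.221206665039062, 15.749881744384766), 74.77413940429688)
[534.28863002 239.17277236 125.98738202] 95 ((534.5543212890625, 239.78402709960938), (30.537281036376953, 15.749881744384766), 74.77413940429688)
[520.57528391 191.51125898 126.04139004] 94 ((521.115966796875, 191.8894805908203), (30.46888542175293, 16.10112190246582), 72.69111633300781)
[506.81053204 143.48850976 126.4588401 ] 94 ((507.16375732421875, 143.570068359375), (29.323911666870117, 16.266563415527344), 74.15045166015625)
t 0.6 pos [ 153.  -502.2  226.8] rot [3.1415 0.     0.2958] F [ 0.3  0.1 -0.4]
 shift [ 0.3576 -0.1547 -0.0733] turn None
t 0.6 pos [ 153.  -502.2  226.8] rot [3.1415 0.     0.2958] F [ 0.3  0.1 -0.4]
 shift [ 0.5752 -0.5944 -0.0333] turn -56.0
```

Request:
{"fn": "apply_moves", "kwargs": {"motion": "0.045 -0.0195 -0.009 0;0.045 -0.0195 -0.009 0;0.045 -0.0195 -0.009 0;0.045 -0.0195 -0.009 0;0.045 -0.0195 -0.009 0;0.045 -0.0195 -0.009 0;0.045 -0.0195 -0.009 0;0.045 -0.0195 -0.009 0", "fingers": 1}}

```text
time: 1.6
tool_pos: [453.0, -246.9, 299.2]
tcp_rot: [3.141, -0.0, 0.296]
contact_force: [0.7, -0.4, -0.2]
grip_width: 92.2
finger_force: 0.0
```

```bash
python3 - <<'E'
from h import *
go((532,235,250),1.2915)
E
```

```text
t 1.6 pos [ 453.  -246.9  299.2] rot [ 3.1411e+00 -2.0000e-04  2.9570e-01] F [ 0.7 -0.4 -0.2]
 shift [ 0.2159 -0.438   0.049 ] turn -57.1
```

Request:
{"fn": "apply_moves", "kwargs": {"motion": "0.027 -0.0548 0.006 0;0.027 -0.0548 0.006 0;0.027 -0.0548 0.006 0;0.027 -0.0548 0.006 0;0.027 -0.0548 0.006 0;0.027 -0.0548 0.006 0;0.027 -0.0548 0.006 0;0.027 -0.0548 0.006 0"}}

```text
time: 2.6
tool_pos: [530.9, 236.3, 250.6]
tcp_rot: [3.141, -0.001, 0.296]
contact_force: [1.3, -0.0, -0.1]
grip_width: 91.5
finger_force: 0.0
```

Request:
{"fn": "apply_moves", "kwargs": {"motion": "0 0 0 -9.5;0 0 0 -9.5;0 0 0 -9.5;0 0 0 -9.5;0 0 0 -9.5;0 0 0 -9.6;0 0 0 0"}}

```text
time: 3.48
tool_pos: [530.8, 234.3, 250.6]
tcp_rot: [-3.142, 0.0, 1.291]
contact_force: [-0.2, 0.2, -0.8]
grip_width: 91.5
finger_force: 0.0
```

```bash
cat >> h.py <<'E'
def wrist():
    s=bot.get_obs(); p=bot.capture('wrist')
    R=Ro.from_euler('xyz',s['tcp_rot']).as_matrix()
    T=np.eye(4);T[:3,:3]=R;T[:3,3]=s['tool_pos']
    p['W']=T@p['mount']   # camera -> world
    f=p['fx']; v,u=np.mgrid[:420,:560]
    x=(u-p['cx'])/p['fx'];y=(v-p['cy'])/p['fy'];r=np.hypot(x,y)+1e-9
    D=np.stack([np.sin(r)*x/r,np.sin(r)*y/r,np.cos(r)],-1)
    p['D']=D@p['W'][:3,:3].T
    z=p['range_z'].astype(float); z[z<=0]=np.nan
    p['P']=p['W'][:3,3]+p['D']*(z/np.cos(r))[...,None]
    return p
def plane(p,z): return p['W'][:3,3]+p['D']*((z-p['W'][2,3])/p['D'][...,2])[...,None]
E
python3 - <<'E'
from h import *
go((534.5,239.7,250),1.2915)
p=wrist();cv2.imwrite('pics/w1.png',p['img'])
print(p['mount'].round(3).tolist(),p['fx'])
r,g,b=[p['img'][...,i].astype(int) for i in(2,1,0)]
P=p['P'];Q=plane(p,126)
t=(r>150)&(b<90)&(g>60)
n,l,st,c=cv2.connectedComponentsWithStats(t.astype(np.uint8))
for i in range(1,n):
  if st[i,4]>60:
    m=l==i;print(st[i],np.nanmedian(P[m],0).round(1))
    tt=m&(P[...,2]>120)
    if tt.sum()>30: print('  top',tt.sum(),cv2.minAreaRect(P[tt][:,:2].astype(np.float32)),cv2.minAreaRect(Q[tt][:,:2].astype(np.float32)),np.median(P[tt][:,2]))
E
```

```text
t 3.48 pos [530.8 234.3 250.6] rot [-3.1416e+00  1.0000e-04  1.2909e+00] F [-0.2  0.2 -0.8]
 shift [0.0062 0.0021 0.0006] turn -0.0
[[-0.001, -0.962, -0.272, 72.359], [1.0, -0.001, -0.001, -0.45], [0.001, -0.272, 0.962, -158.05], [0.0, 0.0, 0.0, 1.0]] 325.19226210127806
[221  69  35  20 596] [531.  350.3 120. ]
  top 294 ((530.84375, 350.1287841796875), (15.365354537963867, 29.32396697998047), 68.15377044677734) ((531.2595825195312, 349.1934509277344), (15.051475524902344, 28.754608154296875), 68.69464111328125) 120.53685369181662
[270 176  19  37 642] [537.2 241.3 126. ]
  top 580 ((537.087890625, 239.14410400390625), (29.86063575744629, 15.203878402709961), 73.83084869384766) ((537.197998046875, 239.6260986328125), (30.286470413208008, 15.130964279174805), 73.8083267211914) 126.044464564681
[436 265  10  47 147] [584.  249.  336.3]
  top 146 ((583.708251953125, 247.95599365234375), (13.296605110168457, 2.5547549724578857), 73.61217498779297) ((679.985107421875, 92.58631134033203), (61.3623161315918, 11.486544609069824), 86.90744018554688) 336.3019820951956
[403 313  96  21 562] [58
[... 629 characters left out ...]
139, 8.571534156799316), 76.16368103027344) ((570.9959106445312, 67.21221923828125), (6.845843315124512, 35.21189880371094), 74.99958038330078) 343.3529495733526
[303 335  31   6 108] [545.9 252.1 343.5]
  top 107 ((546.9385375976562, 251.773681640625), (1.829384207725525, 7.5318803787231445), 70.0018310546875) ((535.1066284179688, 77.37496185302734), (6.511181354522705, 32.78633499145508), 76.42974090576172) 343.53783777633987
[260 336  41   5 145] [536.8 254.7 343.3]
  top 143 ((537.5966186523438, 254.25619506835938), (2.0580220222473145, 9.939388275146484), 75.09040832519531) ((495.493408203125, 88.9731216430664), (5.6622490882873535, 43.026611328125), 74.02647399902344) 343.2696109259763
```

View pics/w1.png

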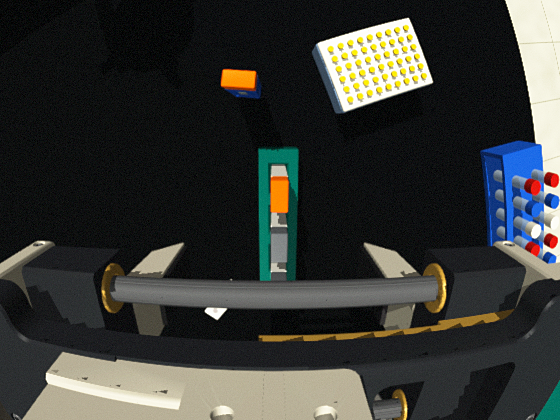

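Wrist view: orange cap at (280,194), blue look-alike at (240,78), neighbours below; cap top measures z=126, as it should.

Request:
{"fn": "apply_moves", "kwargs": {"motion": "0.0063 0.0036 0.02 0;0 0 0.045 0;0 0 0.045 0;0 0 0.03 0;0 0 0.0185 0;0 0 0 0"}}

```text
time: 4.28
tool_pos: [535.1, 239.0, 90.8]
tcp_rot: [-3.139, 0.002, 1.29]
contact_force: [-0.1, 0.5, 0.1]
grip_width: 91.5
finger_force: 0.0
```

Request:
{"fn": "apply_moves", "kwargs": {"motion": "0 0 0 0;0 0 0 0;0 0 0 0;0 0 0 0;0 0 0 0;0 0 0 0", "fingers": -1}}

```text
time: 5.03
tool_pos: [536.0, 239.3, 92.2]
tcp_rot: [-3.142, 0.0, 1.292]
contact_force: [-0.0, -0.3, 0.1]
grip_width: 36.2
finger_force: 0.0
```

Request:
{"fn": "apply_moves", "kwargs": {"motion": "0 0 0 0;0 0 0 0;0 0 0 0;0 0 0 0;0 0 0 0"}}

```text
time: 5.65
tool_pos: [535.9, 239.3, 92.1]
tcp_rot: [-3.142, 0.0, 1.292]
contact_force: [0.6, 0.5, -0.2]
grip_width: 16.1
finger_force: 30.0
```

Request:
{"fn": "apply_moves", "kwargs": {"motion": "0 0 -0.01 0;0 0 -0.03 0;0 0 -0.04 0;0 0 -0.04 0;0 0 -0.04 0;0 0 0 0"}}

```text
time: 6.4
tool_pos: [537.4, 239.9, 256.6]
tcp_rot: [3.135, -0.004, 1.293]
contact_force: [0.4, 0.0, -0.5]
grip_width: 15.8
finger_force: 30.0
```

```bash
python3 - <<'E'
from h import *
go((527.5,-154.2,252),1.838)
E
```

```text
t 6.4 pos [537.4 239.9 256.6] rot [ 3.1348 -0.0043  1.2925] F [ 0.4  0.  -0.5]
 shift [-0.3817  0.0987  0.0036] turn -31.3
```

Request:
{"fn": "apply_moves", "kwargs": {"motion": "-0.0477 0.0122 0 0;-0.0477 0.0122 0 0;-0.0477 0.0122 0 0;-0.0477 0.0122 0 0;-0.0477 0.0122 0 0;-0.0477 0.0122 0 0;-0.0477 0.0122 0 0;-0.0477 0.0122 0 0"}}

```text
time: 7.4
tool_pos: [524.2, -155.7, 251.5]
tcp_rot: [-3.14, -0.0, 1.292]
contact_force: [0.7, -1.0, -1.0]
grip_width: 15.8
finger_force: 30.0
```

Request:
{"fn": "apply_moves", "kwargs": {"motion": "0 0 0 -8;0 0 0 -8;0 0 0 -8;0 0 0 -7.3;0 0 0 0;0 0 0 0;0 0 0 0"}}

```text
time: 8.28
tool_pos: [524.9, -154.3, 252.1]
tcp_rot: [-3.141, -0.0, 1.837]
contact_force: [-0.1, -0.5, -1.1]
grip_width: 15.6
finger_force: 30.0
```

```bash
python3 - <<'E'
from h import *
go((527.5,-154.2,252),1.838)
p=wrist();cv2.imwrite('pics/w2.png',p['img'])
a=bot.capture('top');cv2.imwrite('pics/top2.png',cv2.resize(a['img'][120:300,270:480],None,fx=3,fy=3))
r,g,b=[p['img'][...,i].astype(int) for i in(2,1,0)]
P=p['P']
k=(g>120)&(r<100)&(b<110)&(P[...,2]<115)
print('key',k.sum(),np.nanmedian(P[k],0))
m=(P[...,2]>70)&(P[...,2]<84)&(P[...,0]<640)&(P[...,0]>400)&(P[...,1]>-310)&(P[...,1]<-60)
print('casing',cv2.minAreaRect(P[m][:,:2].astype(np.float32)))
m=(P[...,2]>=83.5)&(P[...,2]<92)&(np.hypot(P[...,0]-527,P[...,1]+154)<40)
print('rim',m.sum(),cv2.minAreaRect(P[m][:,:2].astype(np.float32)))
E
```

```text
t 8.28 pos [ 524.9 -154.3  252.1] rot [-3.1414e+00 -1.0000e-04  1.8373e+00] F [-0.1 -0.5 -1.1]
 shift [-0.0006  0.0026  0.0001] turn -0.0
key 61 [ 519.78926387 -133.74144917   80.6537081 ]
casing ((520.0101318359375, -160.27967834472656), (150.9599609375, 126.19732666015625), 15.319575309753418)
rim 389 ((529.39111328125, -154.62960815429688), (34.31782531738281, 47.54237365722656), 14.909996032714844)
```

View pics/w2.png

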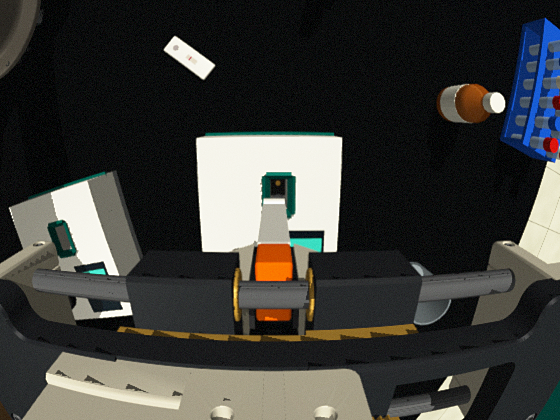

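Wrist view: cartridge held upright, with its bottom end near (275,202) in front of the funnel (rim 262–295, 172–218) and its orange cap at (274,280). Next I'll measure the cartridge relative to the funnel in tool axes.

```bash
cat > rel.py <<'E'
from h import *
s=bot.get_obs();p=wrist();R=Ro.from_euler('xyz',s['tcp_rot']).as_matrix()
L=(p['P']-s['tool_pos'])@R   # tool axes, mm
z=p['P'][...,2]
c=(np.abs(L[...,1])<14)&(np.abs(L[...,0])<25)&(L[...,2]>15)&(L[...,2]<84)
f=L[c]
print('cart pts',len(f),'z',np.percentile(f[:,2],[2,98]).round(1))
for a,b in((15,30),(30,45),(45,60),(60,75),(75,85)):
    q=f[(f[:,2]>a)&(f[:,2]<b)]
    if len(q)>20: print(a,b,len(q),'face x',np.median(q[:,0]).round(2),'y ends',np.percentile(q[:,1],[1,99]).round(2))
m=(z>83.5)&(z<92)&(np.hypot(L[...,0],L[...,1])<42)
r=cv2.minAreaRect(L[m][:,:2].astype(np.float32));print('rim tool',r, np.median(z[m]))
E
python3 rel.py
```

```text
cart pts 682 z [15.7 80.5]
15 30 219 face x 15.28 y ends [-8.64  6.98]
30 45 171 face x 15.25 y ends [-8.66  6.95]
45 60 141 face x 15.28 y ends [-8.61  6.93]
60 75 44 face x 15.26 y ends [-8.31  6.9 ]
75 85 107 face x 13.83 y ends [-8.78  6.98]
rim tool ((-1.7672252655029297, 4.260906219482422), (34.37506103515625, 47.8435173034668), 89.92416381835938) 84.62479385446238
```

Request:
{"fn": "apply_moves", "kwargs": {"motion": "-0.0015 0.0042 0 0;0 0 0.03 0;0 0 0.03 0;0 0 0.005 0;0 0 0 0;0 0 0 0"}}

```text
time: 9.18
tool_pos: [530.2, -155.0, 188.6]
tcp_rot: [3.14, 0.002, 1.839]
contact_force: [0.5, -0.0, -0.1]
grip_width: 15.9
finger_force: 30.0
```

```bash
python3 rel.py; python3 - <<'E'
from h import *
go((528,-154.2,187),1.838)
p=wrist();cv2.imwrite('pics/w3.png',cv2.resize(p['img'][100:300,180:380],None,fx=3,fy=3))
E
```

```text
cart pts 680 z [15.8 80.4]
15 30 212 face x 15.28 y ends [-8.71  6.97]
30 45 170 face x 15.3 y ends [-8.62  6.94]
45 60 143 face x 15.29 y ends [-8.6  6.9]
60 75 46 face x 15.29 y ends [-8.64  6.83]
75 85 109 face x 13.85 y ends [-8.79  6.97]
rim tool ((2.435100555419922, -0.8522682189941406), (44.476173400878906, 34.73695755004883), 0.7230009436607361) 84.5964391729467
t 9.22 pos [ 530.1 -155.   188.5] rot [3.1398e+00 1.6000e-03 1.8386e+00] F [-0.1  0.  -1.7]
 shift [ 0.0013 -0.0018  0.0015] turn 0.0
```

View pics/w3.png

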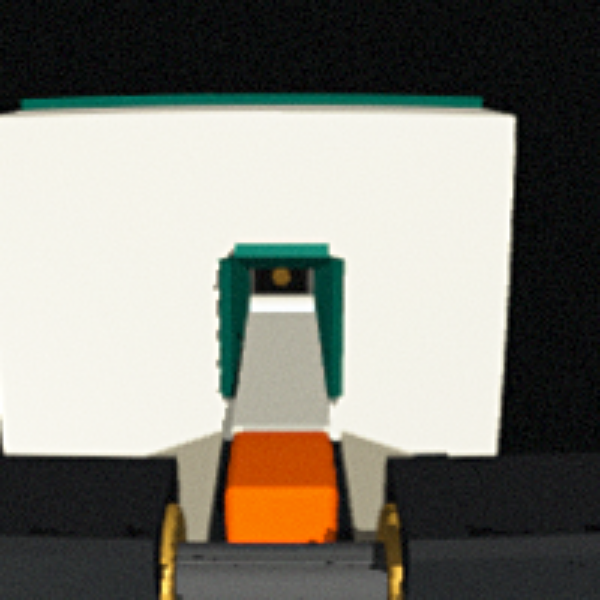

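Funnel and cartridge are centred on each other (funnel at crop 222–342, pin visible at (281,275)). Next I'll descend by feel.

Request:
{"fn": "apply_moves", "kwargs": {"motion": "0 0 0.006 0;0 0 0.006 0;0 0 0.005 0;0 0 0.004 0;0 0 0.004 0;0 0 0.003 0;0 0 0 0;0 0 0 0"}}

```text
time: 10.28
tool_pos: [529.5, -154.8, 159.3]
tcp_rot: [3.141, 0.0, 1.839]
contact_force: [0.5, -1.2, -0.7]
grip_width: 15.7
finger_force: 30.0
```

Request:
{"fn": "apply_moves", "kwargs": {"motion": "0 0 0.003 0;0 0 0.003 0;0 0 0.003 0;0 0 0.003 0;0 0 0.003 0;0 0 0.003 0;0 0 0 0;0 0 0 0"}}

```text
time: 11.28
tool_pos: [529.4, -154.7, 141.3]
tcp_rot: [3.141, 0.0, 1.839]
contact_force: [-0.4, 0.0, -1.2]
grip_width: 15.6
finger_force: 30.0
```

Request:
{"fn": "apply_moves", "kwargs": {"motion": "0 0 0.001 0;0 0 0.001 0;0 0 0.001 0;0 0 0.001 0;0 0 0 0"}}

```text
time: 11.9
tool_pos: [529.3, -154.7, 137.1]
tcp_rot: [-3.141, -0.0, 1.839]
contact_force: [-0.1, 0.6, -1.0]
grip_width: 16.1
finger_force: 30.0
```

Request:
{"fn": "apply_moves", "kwargs": {"motion": "0 0 0.001 0;0 0 0.001 0;0 0 0.001 0;0 0 0.001 0;0 0 0 0"}}

```text
time: 12.52
tool_pos: [529.3, -154.7, 133.1]
tcp_rot: [-3.141, -0.0, 1.839]
contact_force: [-0.9, -0.4, 0.1]
grip_width: 16.0
finger_force: 30.0
```

Request:
{"fn": "apply_moves", "kwargs": {"motion": "0 0 0.001 0;0 0 0.001 0;0 0 0.001 0;0 0 0 0"}}

```text
time: 13.02
tool_pos: [529.3, -154.7, 130.1]
tcp_rot: [-3.141, -0.0, 1.839]
contact_force: [-0.4, 0.5, -0.9]
grip_width: 15.8
finger_force: 30.0
```

Request:
{"fn": "apply_moves", "kwargs": {"motion": "0 0 0.001 0;0 0 0.001 0;0 0 0.001 0;0 0 0 0"}}

```text
time: 13.52
tool_pos: [529.3, -154.7, 127.1]
tcp_rot: [-3.141, -0.0, 1.839]
contact_force: [0.6, 0.1, -1.6]
grip_width: 15.5
finger_force: 30.0
```

Request:
{"fn": "apply_moves", "kwargs": {"motion": "0 0 0.001 0;0 0 0.001 0;0 0 0 0"}}

```text
time: 13.9
tool_pos: [529.3, -154.7, 125.1]
tcp_rot: [-3.141, -0.0, 1.839]
contact_force: [0.2, 0.6, -0.3]
grip_width: 15.8
finger_force: 30.0
```

Request:
{"fn": "apply_moves", "kwargs": {"motion": "0 0 0.001 0;0 0 0.001 0;0 0 0 0"}}

```text
time: 14.28
tool_pos: [529.3, -154.7, 123.1]
tcp_rot: [-3.141, -0.0, 1.839]
contact_force: [-0.1, 0.2, -1.3]
grip_width: 15.9
finger_force: 30.0
```

Request:
{"fn": "apply_moves", "kwargs": {"motion": "0 0 0.001 0;0 0 0.001 0;0 0 0 0"}}

```text
time: 14.65
tool_pos: [529.3, -154.7, 121.1]
tcp_rot: [-3.141, -0.0, 1.839]
contact_force: [-0.5, -0.5, -0.5]
grip_width: 15.8
finger_force: 30.0
```

Request:
{"fn": "apply_moves", "kwargs": {"motion": "0 0 0.001 0;0 0 0.001 0;0 0 0 0"}}

```text
time: 15.02
tool_pos: [529.3, -154.7, 119.1]
tcp_rot: [-3.141, -0.0, 1.839]
contact_force: [0.4, -0.7, -0.2]
grip_width: 16.0
finger_force: 30.0
```

Request:
{"fn": "apply_moves", "kwargs": {"motion": "0 0 0.001 0;0 0 0.001 0;0 0 0 0"}}

```text
time: 15.4
tool_pos: [529.3, -154.7, 117.1]
tcp_rot: [-3.141, -0.0, 1.839]
contact_force: [0.1, 0.0, -1.4]
grip_width: 15.8
finger_force: 30.0
```

Request:
{"fn": "apply_moves", "kwargs": {"motion": "0 0 0.001 0;0 0 0.001 0;0 0 0 0"}}

```text
time: 15.78
tool_pos: [529.3, -154.7, 115.1]
tcp_rot: [-3.141, -0.0, 1.839]
contact_force: [-0.1, -0.6, -0.7]
grip_width: 15.7
finger_force: 30.0
```

Request:
{"fn": "apply_moves", "kwargs": {"motion": "0 0 0.001 0;0 0 0.001 0;0 0 0 0"}}

```text
time: 16.15
tool_pos: [529.3, -154.7, 113.1]
tcp_rot: [-3.141, -0.0, 1.839]
contact_force: [-0.2, -0.6, -1.0]
grip_width: 15.5
finger_force: 30.0
```

Request:
{"fn": "apply_moves", "kwargs": {"motion": "0 0 0.001 0;0 0 0 0"}}

```text
time: 16.4
tool_pos: [529.3, -154.5, 112.2]
tcp_rot: [-3.142, -0.0, 1.839]
contact_force: [0.3, 1.6, -0.6]
grip_width: 15.8
finger_force: 30.0
```

Request:
{"fn": "apply_moves", "kwargs": {"motion": "0 0 0.001 0;0 0 0 0"}}

```text
time: 16.65
tool_pos: [529.3, -154.4, 111.3]
tcp_rot: [3.142, -0.0, 1.839]
contact_force: [-0.8, 2.4, 2.1]
grip_width: 15.8
finger_force: 30.0
```

Request:
{"fn": "apply_moves", "kwargs": {"motion": "0 0 0.001 0;0 0 0 0"}}

```text
time: 16.9
tool_pos: [529.5, -154.5, 110.6]
tcp_rot: [3.141, -0.0, 1.839]
contact_force: [-0.3, 2.4, 3.9]
grip_width: 16.3
finger_force: 30.0
```

Request:
{"fn": "apply_moves", "kwargs": {"motion": "0 0 0.001 0;0 0 0 0"}}

```text
time: 17.15
tool_pos: [529.5, -154.5, 109.3]
tcp_rot: [3.141, -0.0, 1.839]
contact_force: [-0.4, 2.1, 4.1]
grip_width: 15.9
finger_force: 30.0
```

Ball met at TCP z≈112.5, so the floor should be near z≈96.5.

Request:
{"fn": "apply_moves", "kwargs": {"motion": "0 0 0.001 0;0 0 0 0"}}

```text
time: 17.4
tool_pos: [529.4, -154.6, 108.0]
tcp_rot: [3.142, -0.0, 1.839]
contact_force: [0.6, 3.5, 1.5]
grip_width: 16.0
finger_force: 30.0
```

Request:
{"fn": "apply_moves", "kwargs": {"motion": "0 0 0.001 0;0 0 0 0"}}

```text
time: 17.65
tool_pos: [529.3, -154.6, 106.9]
tcp_rot: [-3.141, -0.0, 1.839]
contact_force: [0.6, 3.4, -0.3]
grip_width: 15.8
finger_force: 30.0
```

Request:
{"fn": "apply_moves", "kwargs": {"motion": "0 0 0.001 0;0 0 0 0"}}

```text
time: 17.9
tool_pos: [529.2, -154.7, 105.9]
tcp_rot: [-3.141, -0.0, 1.839]
contact_force: [0.5, 2.9, 0.9]
grip_width: 16.0
finger_force: 30.0
```

Request:
{"fn": "apply_moves", "kwargs": {"motion": "0 0 0.001 0;0 0 0 0"}}

```text
time: 18.15
tool_pos: [529.1, -154.7, 104.8]
tcp_rot: [-3.141, -0.0, 1.839]
contact_force: [-0.4, 3.2, -1.6]
grip_width: 15.6
finger_force: 30.0
```

Request:
{"fn": "apply_moves", "kwargs": {"motion": "0 0 0.001 0;0 0 0 0"}}

```text
time: 18.4
tool_pos: [529.2, -154.7, 103.9]
tcp_rot: [-3.141, -0.0, 1.839]
contact_force: [-0.2, 3.1, -2.2]
grip_width: 15.7
finger_force: 30.0
```

Request:
{"fn": "apply_moves", "kwargs": {"motion": "0 0 0.001 0;0 0 0 0"}}

```text
time: 18.65
tool_pos: [529.2, -154.7, 102.9]
tcp_rot: [-3.141, -0.0, 1.839]
contact_force: [-0.6, 3.6, -3.5]
grip_width: 15.9
finger_force: 30.0
```

Request:
{"fn": "apply_moves", "kwargs": {"motion": "0 0 0.001 0;0 0 0 0"}}

```text
time: 18.9
tool_pos: [529.2, -154.7, 101.9]
tcp_rot: [-3.141, -0.0, 1.839]
contact_force: [-0.9, 3.5, -3.2]
grip_width: 16.1
finger_force: 30.0
```

Request:
{"fn": "apply_moves", "kwargs": {"motion": "0 0 0.001 0;0 0 0 0"}}

```text
time: 19.15
tool_pos: [529.3, -154.7, 101.0]
tcp_rot: [-3.141, -0.0, 1.839]
contact_force: [-0.3, 2.8, -4.1]
grip_width: 15.7
finger_force: 30.0
```

Request:
{"fn": "apply_moves", "kwargs": {"motion": "0 0 0.001 0;0 0 0 0"}}

```text
time: 19.4
tool_pos: [529.5, -154.9, 100.2]
tcp_rot: [3.142, 0.001, 1.839]
contact_force: [0.1, 3.6, -2.3]
grip_width: 15.7
finger_force: 30.0
```

Request:
{"fn": "apply_moves", "kwargs": {"motion": "0 0 0.001 0;0 0 0 0"}}

```text
time: 19.65
tool_pos: [529.7, -155.1, 99.4]
tcp_rot: [3.141, 0.001, 1.839]
contact_force: [-0.9, 0.7, -1.3]
grip_width: 15.6
finger_force: 30.0
```

Request:
{"fn": "apply_moves", "kwargs": {"motion": "0 0 0.001 0;0 0 0 0"}}

```text
time: 19.9
tool_pos: [529.8, -155.2, 98.5]
tcp_rot: [3.141, 0.001, 1.839]
contact_force: [-0.0, -0.3, -0.8]
grip_width: 16.0
finger_force: 30.0
```

Request:
{"fn": "apply_moves", "kwargs": {"motion": "0 0 0.0005 0;0 0 0 0"}}

```text
time: 20.15
tool_pos: [529.7, -155.1, 98.0]
tcp_rot: [3.141, 0.001, 1.839]
contact_force: [0.5, 0.3, -0.7]
grip_width: 15.9
finger_force: 30.0
```

Request:
{"fn": "apply_moves", "kwargs": {"motion": "0 0 0.0005 0;0 0 0 0"}}

```text
time: 20.4
tool_pos: [529.7, -155.0, 97.5]
tcp_rot: [3.141, 0.001, 1.839]
contact_force: [0.8, -1.2, 2.1]
grip_width: 16.1
finger_force: 30.0
```

Clicked, and the pad has just been met at about 97.6. Now I'll press into it.

Request:
{"fn": "apply_moves", "kwargs": {"motion": "0 0 0.0005 0;0 0 0 0"}}

```text
time: 20.65
tool_pos: [529.7, -155.0, 97.0]
tcp_rot: [3.141, 0.001, 1.839]
contact_force: [0.0, -1.8, 5.1]
grip_width: 15.9
finger_force: 30.0
```

Request:
{"fn": "apply_moves", "kwargs": {"motion": "0 0 0.0005 0;0 0 0 0"}}

```text
time: 20.9
tool_pos: [529.7, -155.0, 96.6]
tcp_rot: [3.141, 0.001, 1.839]
contact_force: [0.3, -1.3, 6.2]
grip_width: 15.9
finger_force: 30.0
```

Request:
{"fn": "apply_moves", "kwargs": {"motion": "0 0 0.0002 0;0 0 0 0;0 0 0 0"}}

```text
time: 21.28
tool_pos: [529.7, -155.0, 96.5]
tcp_rot: [3.141, 0.001, 1.839]
contact_force: [0.1, -1.8, 6.3]
grip_width: 15.9
finger_force: 30.0
```

Request:
{"fn": "apply_moves", "kwargs": {"motion": "0 0 -0.0008 0;0 0 0 0"}}

```text
time: 21.52
tool_pos: [529.7, -154.9, 97.0]
tcp_rot: [3.141, 0.001, 1.839]
contact_force: [2.1, -2.6, 4.1]
grip_width: 16.3
finger_force: 30.0
```

Request:
{"fn": "apply_moves", "kwargs": {"motion": "0 0 0 0;0 0 0 0;0 0 0 0;0 0 0 0;0 0 0 0;0 0 0 0", "fingers": 0.1}}

```text
time: 22.28
tool_pos: [529.4, -154.7, 96.8]
tcp_rot: [-3.142, 0.0, 1.839]
contact_force: [-0.8, -0.7, 0.4]
grip_width: 50.7
finger_force: 0.0
```

Request:
{"fn": "apply_moves", "kwargs": {"motion": "0 0 -0.02 0;0 0 -0.04 0;0 0 -0.04 0;0 0 -0.03 0;0 0 0 0;0 0 0 0"}}

```text
time: 23.02
tool_pos: [528.9, -154.5, 225.9]
tcp_rot: [-3.14, -0.001, 1.839]
contact_force: [0.3, 0.1, -0.2]
grip_width: 50.5
finger_force: 0.0
```

```bash
python3 - <<'E'
from h import *
from math import *
go((529.5-17.5,-155-87.7,230),1.838)
p=wrist();cv2.imwrite('pics/w4.png',p['img'])
a=bot.capture('top');P=cloud(a);img=a['img'].astype(int);b,g,r=img[...,0],img[...,1],img[...,2]
t=(r>150)&(b<90)&(g>60)&(np.hypot(P[...,0]-529,P[...,1]+155)<40)
print('cap top',t.sum(),np.nanmean(P[t],0),np.nanpercentile(P[t][:,2],[50,90]))
r,g,b=[p['img'][...,i].astype(int) for i in(2,1,0)];P=p['P']
t=(r>150)&(b<90)&(g>60)&(np.hypot(P[...,0]-529,P[...,1]+155)<40)
print('cap wrist',t.sum(),np.nanpercentile(P[t][:,2],[50,90,97]))
E
```

```text
t 23.02 pos [ 528.9 -154.5  225.9] rot [-3.1404e+00 -8.0000e-04  1.8387e+00] F [ 0.3  0.1 -0.2]
 shift [-0.0806 -0.0396 -0.0041] turn 0.0
cap top 39 [ 522.67069218 -146.00617964  143.04316279] [132.69613885 136.32662473]
cap wrist 938 [132.18181812 313.03665124 319.16198681]
```

View pics/w4.png

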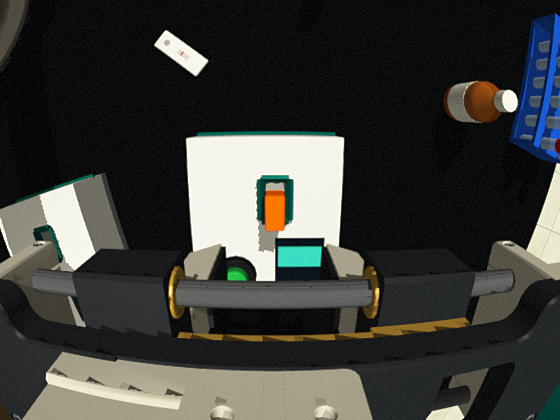

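The cartridge stands home, with its cap at (275,210) and top z≈132, which fits a floor at 12 mm. The key is at (237,270). Next: shut the fingers and go over the key.

Request:
{"fn": "apply_moves", "kwargs": {"motion": "-0.027 -0.0132 0 0;-0.027 -0.0132 0 0;-0.0266 -0.0132 0 0;0 0 0.03 0;0 0 0.03 0;0 0 0.03 0;0 0 0.015 0;0 0 0 0", "fingers": -1}}

```text
time: 24.12
tool_pos: [511.9, -242.5, 120.6]
tcp_rot: [-3.14, -0.002, 1.839]
contact_force: [0.6, 0.1, 0.2]
grip_width: 0.5
finger_force: 0.0
```

```bash
python3 - <<'E'
from h import *
go((511.5,-242.3,102),1.838)
E
```

```text
t 24.12 pos [ 511.9 -242.5  120.6] rot [-3.1396e+00 -2.1000e-03  1.8387e+00] F [0.6 0.1 0.2]
 shift [ 0.0003 -0.0003  0.0186] turn 0.0
```

Request:
{"fn": "apply_moves", "kwargs": {"motion": "0 0 0.008 0;0 0 0.008 0;0 0 0.004 0;0 0 0.003 0;0 0 0 0"}}

```text
time: 24.75
tool_pos: [512.5, -242.9, 98.9]
tcp_rot: [-3.142, 0.0, 1.839]
contact_force: [-0.6, 0.7, 1.8]
grip_width: 0.1
finger_force: 0.9
```

Request:
{"fn": "apply_moves", "kwargs": {"motion": "0 0 0.002 0;0 0 0.0015 0;0 0 0 0"}}

```text
time: 25.12
tool_pos: [512.6, -243.0, 95.5]
tcp_rot: [3.141, 0.0, 1.839]
contact_force: [-1.3, 0.1, 3.8]
grip_width: 0.4
finger_force: 1.8
```

Request:
{"fn": "apply_moves", "kwargs": {"motion": "0 0 0.001 0;0 0 0.001 0;0 0 0 0"}}

```text
time: 25.5
tool_pos: [512.6, -243.0, 94.2]
tcp_rot: [3.141, 0.001, 1.839]
contact_force: [-2.2, 1.8, 9.8]
grip_width: 0.7
finger_force: 4.8
```

Force rose to 9.8 N at the end stop, so the key is fully down. Now lift away.

Request:
{"fn": "apply_moves", "kwargs": {"motion": "0 0 0.0003 0;0 0 0 0;0 0 0 0"}}

```text
time: 25.88
tool_pos: [512.7, -243.0, 94.1]
tcp_rot: [3.141, 0.001, 1.839]
contact_force: [-3.9, 2.3, 10.8]
grip_width: 0.8
finger_force: 5.7
```

Request:
{"fn": "apply_moves", "kwargs": {"motion": "0 0 -0.005 0;0 0 -0.02 0;0 0 -0.04 0;0 0 -0.04 0;0 0 -0.03 0;0 0 0 0;0 0 0 0;0 0 0 0"}}

```text
time: 26.88
tool_pos: [512.0, -242.6, 226.4]
tcp_rot: [-3.14, -0.002, 1.839]
contact_force: [0.5, -0.1, 0.9]
grip_width: 0.4
finger_force: 0.0
```

```bash
python3 - <<'E'
from h import *
go((512,-242,230))
p=wrist();P=p['P'];r,g,b=[p['img'][...,i].astype(int) for i in(2,1,0)]
a=bot.capture('scene');cv2.imwrite('pics/s5.png',cv2.resize(a['img'][120:350,170:370],None,fx=2.6,fy=2.6))
t=(r>150)&(b<90)&(g>60)&(np.hypot(P[...,0]-529,P[...,1]+155)<40)&(P[...,2]<170)
print('cap',t.sum(),np.nanpercentile(P[t][:,2],[50,90,97]))
E
```

```text
t 26.88 pos [ 512.  -242.6  226.4] rot [-3.1397e+00 -2.0000e-03  1.8386e+00] F [ 0.5 -0.1  0.9]
 shift [ 0.0006  0.0002 -0.0036] turn None
cap 754 [131.98173618 132.93616566 133.37711615]
```

View pics/s5.png

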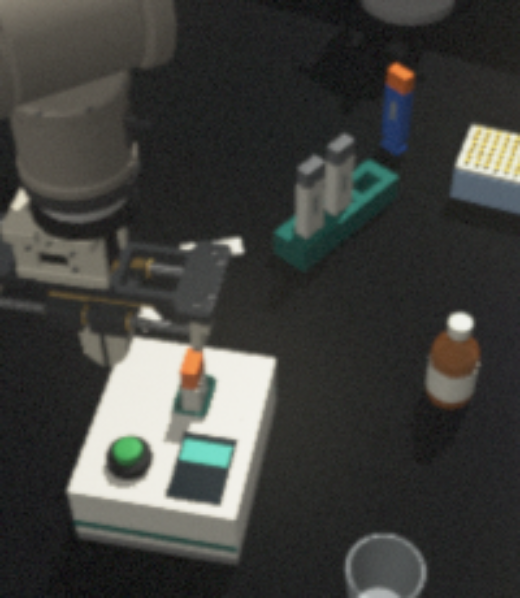

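The orange cartridge stands in the well at crop (192,375). The key at (130,457) is back up, both grey cartridges are in the rack, and the gripper is clear.

```bash
python3 -c "
from plant import bot
print(bot.close_job())"
```

```text
the job is handed in; nothing more can be done
None
```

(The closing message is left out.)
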